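Lay out the receiver parts in the case

TASK

Lay out the parts of this receiver in its open case ready for fitting: the aluminium heat sink centred and square on the black chip of the green board, the fan flat, centred and square on top of the heat sink, and the yellow transformer inside the white outline on the brown board, its long side along the outline's long side. Stand the blue capacitor upright on the bare case floor midway between the heat sink and the transformer. Leave the red capacitor and the white terminal block where they lie, and let go of everything at the end.

Things in the scene. Friction and masses are not known exactly. Their poses are not given: they have to be found in the camera images.
- heatsink_center (a point): Heat sink: bare aluminium block with upright fins, 44 x 44 mm and 25 mm tall, fins running along its x, z up. The point is its centre, 12.5 mm above its underside. Loose, lying on the bench.
- fan_center (a point): Small square black cooling fan with grey blades, 40 x 40 mm and 20 mm tall, lying flat on the bench, z up through the blades. The point is its centre, 10 mm above its underside. Loose, fits either way round.
- transformer_center (a point): Yellow-taped transformer with a black core, 46 mm long (its x), 36 mm wide (its y), 34 mm tall. The point is its centre, 17 mm above its underside. Loose, fits either way round.
- blue_capacitor_center (a point): Blue upright cylindrical capacitor with silver top, 30 mm diameter, 45 mm tall. The point is its centre, 22.5 mm above its underside. Loose.
- chip (a point): Target: centre of the top face of the black square chip (30 x 30 mm, standing 3 mm proud of its board) in the middle of the green main board (110 x 110 mm). The chip's top is 14 mm above the bench; axes parallel to the board's edges, z up. Four small parts in the board's corners rise 4 mm above the chip's top at most and keep 30 mm or more from its centre on each board axis. Fixed; the green board may be in the left or the right half of the case.
- outline (a point): Target: centre of the white rectangle (54 mm along x, 44 mm along y) printed on the brown power board (110 x 110 mm), on the board's upper face, 11 mm above the bench; x along the rectangle's long side, z up. Small parts in the board's corners, 9 mm tall at most. Fixed; the brown board is in the other half of the case.
- case: Open aluminium receiver case, 200 mm (x) by 330 mm (y), fixed on the bench and turned a little. Its origin is at the underside of its middle, midway between chip and outline, which lie 95 mm from it along +y and -y (either way). Bare floor 3 mm thick, an 80 mm wide strip of it free between the two boards; walls 12 mm high, but the rear panel with the sockets (+x side) 36 mm high.
- red_capacitor_center (a point): Red capacitor, same size as the blue one; bystander, not to be moved. The point is its centre, 22.5 mm above the bench.
- terminal_center (a point): White terminal block, 20 x 40 mm and 22 mm tall, with four brass screws on top; bystander, not to be moved. The point is its centre, 11 mm above the bench.
There are look-alikes about, which are no part of the job. Of the things that look like the part that bears blue_capacitor_center, take the one that is farthest to the robot's right at the start.

How it is judged:
At the end, for the whole second after the job is handed in: Heat sink on the chip and fan on the heat sink, each within 10 mm and 14 deg of square; transformer on the outline within 12 mm, 14 deg; blue capacitor upright on the case floor within 15 mm of midway; all released, at rest; red capacitor and terminal block within 25 mm of their start (horizontal distance between heatsink_center and chip below 0.01 m and z of heatsink_center in the frame of chip between 0.009 and 0.016 m and (angle between the x axis of heatsink_center and the x axis of chip, either way round below 0.25 rad or angle between the x axis of heatsink_center and the y axis of chip, either way round below 0.25 rad) and horizontal distance between fan_center and heatsink_center below 0.01 m and z of fan_center in the frame of heatsink_center between 0.019 and 0.026 m and (angle between the x axis of fan_center and the x axis of heatsink_center, either way round below 0.25 rad or angle between the x axis of fan_center and the y axis of heatsink_center, either way round below 0.25 rad) and angle between each of fan_center, blue_capacitor_center's own z axis and vertical below 0.15 rad and horizontal distance between transformer_center and outline below 0.012 m and z of transformer_center in the frame of outline between 0.013 and 0.021 m and angle between the x axis of transformer_center and the x axis of outline, either way round below 0.25 rad and horizontal distance between blue_capacitor_center and case below 0.015 m and z of blue_capacitor_center in the frame of case between 0.022 and 0.029 m and linear speed of each of heatsink, fan, transformer, blue_capacitor below 0.02 m/s and distance of each of red_capacitor_center, terminal_center from where it was at the start of the episode below 0.025 m); the robot touches nothing.
It fails at once if the red capacitor or the white terminal block is knocked away (more than 40 mm) (distance of any of red_capacitor_center, terminal_center from where it was at the start of the episode above 0.04 m).
It also fails if it takes over 109 s, if anything falls off the work surface, if the arm or the gripper's body presses on something with over 40 N, if the wrist force passes 120 N, or if a joint passes its speed limit or range.

ROBOT

A 6-joint arm with a two-finger parallel gripper is mounted at the origin on the work surface. World frame = base frame: x ahead of the robot, y to its left, z up, the work surface at z = 0. Lengths are in m, angles in rad, forces in N, time in s.
With the tool pointing down it reaches from about 0.35 to 0.975 m from the base axis. Payload 17.4 kg.
Tool frame: the origin (TCP) lies at the very end of the fingers, on their centre line; the grasp point (between the pads) lies bot.grip_depth behind it (bot.grip_depth is the distance from the TCP to the grasp point, in m); z points along the fingers, y is the line along which they close (so a half turn about z gives the same grasp; the last joint's range is limited). The gripper opens to 85 mm and grips with 20 to 120 N. Pads are 22 mm wide; open, the fingers measure 114 mm over their backs; the gripper's body (76 mm by 85 mm) begins 54 mm behind the grasp point. The pads swing forward as they close: fully open they stand 13 mm farther back than shut.
Start: joints at [-1.342, 0.116, 1.442, -0, 1.584, -0.038], TCP at [0.178, -0.651, 0.231] pointing down, gripper open.
Joint ranges: [-2.83, 2.83], [-0.83, 2.19], [0.07, 2.5], [-1.14, 4.28], [0.01, 3], [-2.97, 2.97]. Speed limits (rad/s): [1.89, 1.89, 2.22, 3.14, 3.14, 3.14].

INTERFACE

Orientations are given as a rotation vector (axis times angle).
In Python, from workcell import bot gives the robot as it stands. Calls block until the motion is done:
- bot.move_to(position, orientation): joint-space move of the TCP to a pose.
- bot.line_to(position, v=0.15, rot=None): straight line of the TCP; rot=None keeps the orientation; v is the mean speed in m/s.
- bot.move_j(angles): joint-space move.
- bot.grip(opening, force=None): finger opening in m; force is the grip in N (None keeps the last); returns when the fingers have stopped.
- bot.dwell(seconds).
- bot.inverse_kinematics(position, orientation): joint angles nearest the present ones, or None.
- bot.read_state(): the state.
- bot.read_camera(name): name is "side" or "top"; returns the picture (384x512x3 uint8, red, green, blue); there is no depth.
- bot.camera_params(name): a dict with "fovy" (degrees; the focal length in pixels is half the picture's height over the tangent of half this angle, whatever the lens; pixels are square), "cx", "cy" (the principal point, pixels), "R" (3x3) and "t" (3): a world point X has camera coordinates R X + t. Camera axes: x right, y down, z forward; pixel columns grow to the right and rows downward; lengths in m; the calibration is good to about 2 mm. A picture is of the moment at which its call begins. camera_params takes no time and is no camera call.
A pose or a line that the arm cannot do raises bot.Unreachable and nothing moves.
- bot.job_done(): hands the job in; it is judged then, once.
The state is a dict: "clock": time; "joint_positions": joint angles; "dq": joint speeds; "joint_torque": joint torques, N m; "eef_pos": TCP position; "tool_rot": TCP orientation; "ft_force": force on the tool from outside, world axes, zero at the start; "torque": the same for the moment, N m; "width": finger opening in m; "gripper_force": force on a finger pad.
Only numpy, scipy, OpenCV 4.12 (cv2) and the standard library are available. Lean on these libraries where they do the work, as an engineer would, in place of code of your own. Each camera call takes 0.05 s, during which the arm holds its last target. There are 200 camera calls.

## Working session

There is one attempt and no reset: what is moved stays moved. The work goes in short steps, each a Python script; the robot and the scene stay as the last script left them, time stands still between calls to the robot, and variables do not carry over. Pictures are saved under pics/ and viewed, at most 14 in all, crops included, and the job is handed in when it is done.

```bash
ls; mkdir -p pics; python3 - <<'E'
from workcell import bot
import cv2,numpy as np
for n in("top","side"):
    cv2.imwrite(f"pics/{n}0.png",cv2.resize(bot.read_camera(n)[:,:,::-1],(800,600),interpolation=cv2.INTER_CUBIC))
    print(n,bot.camera_params(n))
print(bot.grip_depth, bot.read_state())
E
```

```text
pics
top {'fovy': 53.32180221137214, 'cx': 260.15044131096204, 'cy': 190.8111292339768, 'R': array([[-0.00550514, -0.99977236,  0.02061374],
       [-0.99736855,  0.00399938, -0.07238776],
       [ 0.07228884, -0.020958  , -0.99716352]]), 't': array([-0.05221832,  0.49388989,  1.0184485 ])}
side {'fovy': 46.08499433864153, 'cx': 253.41447292972182, 'cy': 191.20798246767615, 'R': array([[ 0.99874208, -0.04984414,  0.00545996],
       [-0.02100934, -0.51484934, -0.8570232 ],
       [ 0.04552864,  0.85583043, -0.51524889]]), 't': array([-0.47977956,  0.04324075,  1.00699902])}
0.0187 {'clock': 0.1, 'joint_positions': array([-1.34180947e+00,  1.16442042e-01,  1.44219565e+00, -2.50647020e-05,
        1.58400456e+00, -3.77652352e-02]), 'dq': array([-0.00106205,  0.00047157, -0.00087892, -0.00092593, -0.00030422,
       -0.00093211]), 'joint_torque': array([ 3.72832685e-03, -7.33662629e+01, -6.33787966e+01,  1.12027560e-04,
        5.19873312e-03,  3.68744770e-05]), 'eef_pos': array([ 0.17789803, -0.6509581 ,  0.23063503]), 'tool_rot': array([-3.11265779e+00, -4.17632881e-01,  1.96518383e-04]), 'ft_force': array([-0.39233128, -0.02679574,  0.74423803]), 'torque': array([-0.01678667,  0.03432615,  0.02458901]), 'gripper_force': 0.0, 'width': 0.08527651232906466}
```

View pics/top0.png

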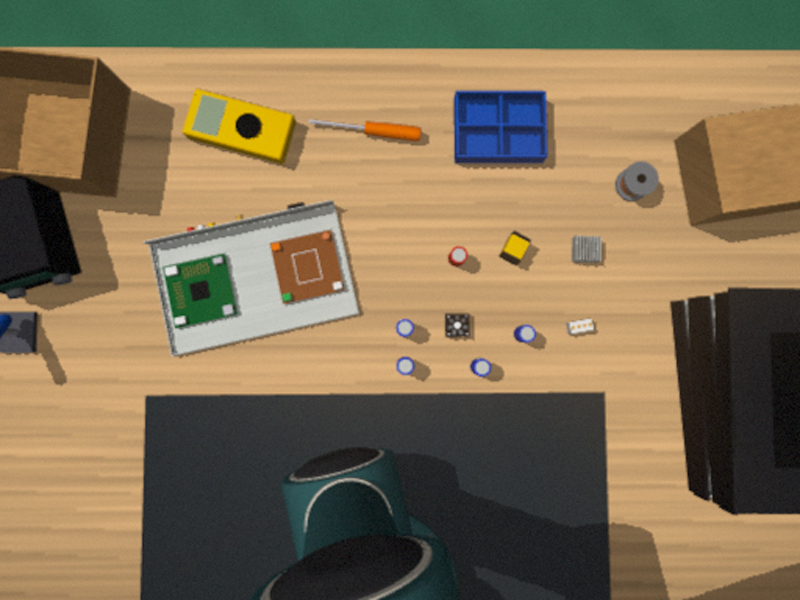

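View pics/side0.png

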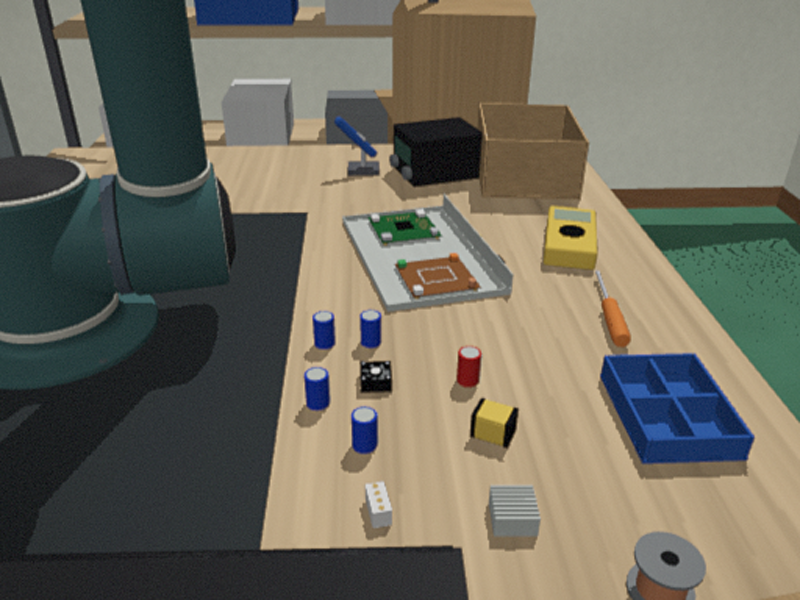

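The four blue candidates in the top view are at (405,327), (405,366), (481,367) and (525,333). The one farthest to the robot's right (−y, which is image right) is (525,333), seen at (364,430) in the side view. The case is at upper left, with the green board left (200,290) and the brown board right (307,267). I'll confirm with enlarged crops.

```bash
cat > h.py <<'E'
from workcell import bot
import cv2,numpy as np
def f(p): return 192/np.tan(np.radians(p["fovy"])/2)
def proj(n,X):
    p=bot.camera_params(n);c=np.atleast_2d(X)@p["R"].T+p["t"]
    return c[:,:2]/c[:,2:]*f(p)+[p["cx"],p["cy"]]
def back(n,u,v,z):
    p=bot.camera_params(n);d=p["R"].T@np.array([(u-p["cx"])/f(p),(v-p["cy"])/f(p),1]);C=-p["R"].T@p["t"]
    return (C+d*(z-C[2])/d[2])[:2]
def crop(n,x0,y0,x1,y1,s,name):
    im=bot.read_camera(n)
    c=cv2.resize(im[y0:y1,x0:x1,::-1],None,fx=s,fy=s,interpolation=cv2.INTER_CUBIC)
    cv2.imwrite(f"pics/{name}.png",c)
E
python3 - <<'E'
from h import *
crop("top",250,140,400,250,5,"c1")
crop("top",90,120,240,232,5,"c2")
crop("side",190,190,350,350,3.7,"c3")
print(proj("top",[[0,0,0],[.178,-.651,.231],[0.5,0,0]]))
E
```

```text
[[240.54390133 376.25318449]
 [542.93839305 330.24546899]
 [240.21779045 189.07266694]]
```

View pics/c1.png

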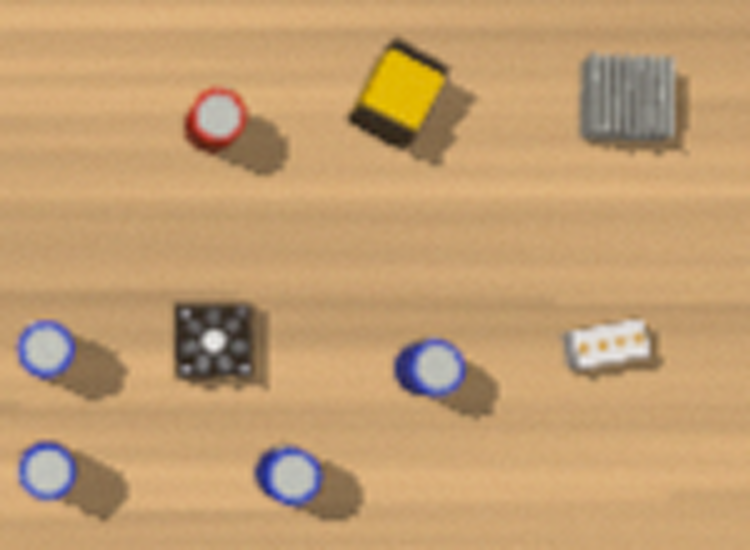

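View pics/c2.png

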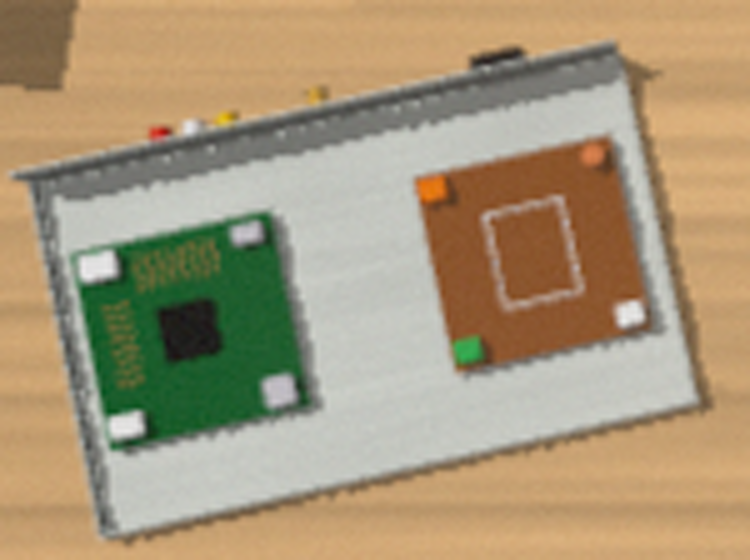

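View pics/c3.png

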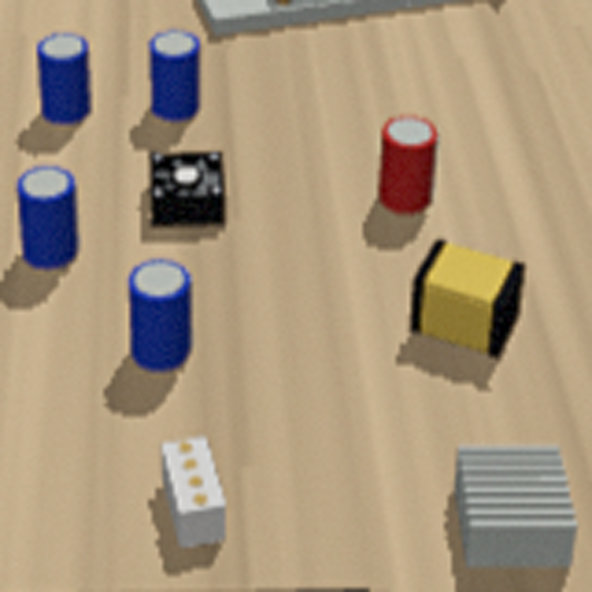

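Crop c1 confirms the target: the blue capacitor with its top at (437,368) is upright and rightmost, and the others are at (47,349), (47,470) and (291,475). The heat sink top is at about (632,97), the fan at (214,341), and the transformer at (400,93) with black ends at (423,57) and (378,130). In c2 the chip is at (190,329) and the outline at (534,252). Next I'll turn these into positions.

```bash
python3 - <<'E'
from h import *
def T(n,c,x0,y0,s,z): return back(n,(c[0]+.5)/s-.5+x0,(c[1]+.5)/s-.5+y0,z)
t=lambda c,z:T("top",c,250,140,5,z); k=lambda c,z:T("top",c,90,120,5,z); s=lambda c,z:T("side",c,190,190,3.7,z)
P=lambda *a:print(a[0],*[np.round(v,4) for v in a[1:]])
P("hs",t((632,97),.025),s((513,485),.025))
P("hs corners top",*[t(c,.025) for c in((588,55),(674,55),(674,137),(588,138))])
P("hs side corners",*[s(c,.025) for c in((458,450),(560,448),(575,520),(460,525))])
P("fan",t((214,341),.02),s((187,175),.02)); P("fan corners",*[t(c,.02) for c in((178,304),(252,304),(252,378),(178,378))])
P("fan s corners",*[s(c,.02) for c in((152,153),(221,152),(223,198),(152,198))])
P("tr",t((400,93),.034),s((470,279),.034)); P("tr corners",*[t(c,.034) for c in((397,40),(450,70),(403,147),(350,117))])
P("blue",t((437,368),.045),s((160,278),.045)); P("red",t((218,117),.045),s((410,131),.045))
P("term",t((612,343),.022))
ch=k((190,329),.014);ou=k((534,252),.011)
P("chip",ch);P("out",ou,np.linalg.norm(ch-ou),(ch+ou)/2,np.degrees(np.arctan2(*(ch-ou)[::-1])))
print(proj("side",[[*ch,.014],[*ou,.011]])*800/512)
P("out corners",*[k(c,.011) for c in((484,214),(564,196),(582,292),(507,308))])
E
```

```text
hs [ 0.5789 -0.371 ] [ 0.5782 -0.3723]
hs corners top [ 0.6021 -0.3474] [ 0.602  -0.3948] [ 0.5569 -0.3934] [ 0.5564 -0.3463]
hs side corners [ 0.5583 -0.3516] [ 0.6025 -0.3524] [ 0.6001 -0.3922] [ 0.5524 -0.3927]
fan [ 0.4471 -0.1415] [ 0.4469 -0.1435]
fan corners [ 0.4672 -0.1222] [ 0.4671 -0.1623] [ 0.4271 -0.1618] [ 0.4273 -0.1218]
fan s corners [ 0.4283 -0.1227] [ 0.4659 -0.1234] [ 0.4652 -0.1643] [ 0.428  -0.1628]
tr [ 0.58   -0.2421] [ 0.5801 -0.2508]
tr corners [ 0.6089 -0.241 ] [ 0.5924 -0.2695] [ 0.5506 -0.2432] [ 0.567  -0.2148]
blue [ 0.4316 -0.2567] [ 0.4316 -0.2566]
red [ 0.5655 -0.1424] [ 0.5655 -0.1431]
term [ 0.4449 -0.3574]
chip [0.5101 0.3041]
out [0.5519 0.1192] 0.1896 [0.531  0.2116] 102.7409
[[403.97282731 223.99609099]
 [436.91865493 274.29557447]]
out corners [0.5729 0.1466] [0.5827 0.103 ] [0.5298 0.0929] [0.5212 0.1337]
```

```bash
cat >> h.py <<'E'
from scipy.spatial.transform import Rotation as Ro
CHIP=np.array([.5101,.3041]);OUT=np.array([.5519,.1192]);MID=np.array([.531,.2116]);CA=12.7
def rv(a):  # tool down, closing line at angle a (deg); half turn chosen to keep the last joint small
    y=np.array([np.cos(np.radians(a)),np.sin(np.radians(a)),0]);z=np.array([0,0,-1.])
    return Ro.from_matrix(np.c_[np.cross(y,z),y,z]).as_rotvec()
def over(p,a,h=.17):
    best=min(((abs(q[5]),b) for b in(a,a+180) if (q:=bot.inverse_kinematics([*p,h],rv(b))) is not None))
    bot.move_to([*p,h],rv(best[1]))
def pick(p,a,z,w,F=50):
    over(p,a);bot.grip(.085);bot.line_to([*p,z+.04],v=.3);bot.line_to([*p,z],v=.08)
    bot.grip(w-.01,F);s=bot.read_state();print("grip",s["width"],s["gripper_force"],s["ft_force"].round(1),s["clock"])
    bot.line_to([*p,.17],v=.2)
def place(p,a,z,w):
    over(p,a);bot.line_to([*p,z+.04],v=.3);bot.line_to([*p,z],v=.05);bot.dwell(.2)
    print("at",bot.read_state()["ft_force"].round(1),bot.read_state()["width"]);bot.grip(min(w+.03,.085));bot.dwell(.2)
    bot.line_to([*p,z+.05],v=.12);bot.line_to([*p,.2],v=.3)
    print(bot.read_state()["clock"])
E
python3 - <<'E'
from h import *
pick((.5787,-.3712),90,.003,.044)
over((.5,0),CA+90,.2)
print(bot.read_state()["width"],bot.read_state()["clock"])
crop("side",150,60,350,210,4,"g1")
E
```

```text
grip 0.04297209248390029 51.16681694984436 [0.2 0.1 4.8] 3.95
0.043534382930878864 6.35
```

View pics/g1.png

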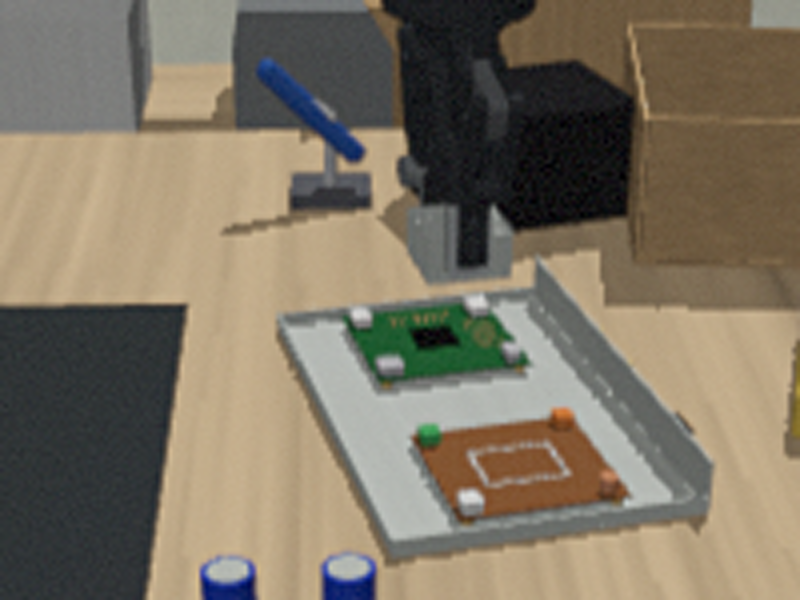

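The heat sink is held level and square. The finger (472,235) is within about 2 mm of the middle of its face (425 to 510). I'll place it, then check.

```bash
python3 - <<'E'
from h import *
place(CHIP+np.array([.0015,0]),CA+90,.003+.014+.001,.044)
pick((.447,-.142),90,.003,.040)
a=bot.read_camera("side")[70:150,210:310,::-1];b=bot.read_camera("top")[150:230,90:190,::-1]
cv2.imwrite("pics/g2.png",np.hstack([cv2.resize(x,(400,320),interpolation=cv2.INTER_CUBIC) for x in(a,b)]))
print(bot.read_state()["width"])
E
```

```text
at [ 0.1  0.9 -0.7] 0.04316614082162854
12.0583
grip 0.03885282593827981 50.97108721733093 [-0.9 -0.2  5.7] 16.1917
0.03883610347897792
```

View pics/g2.png

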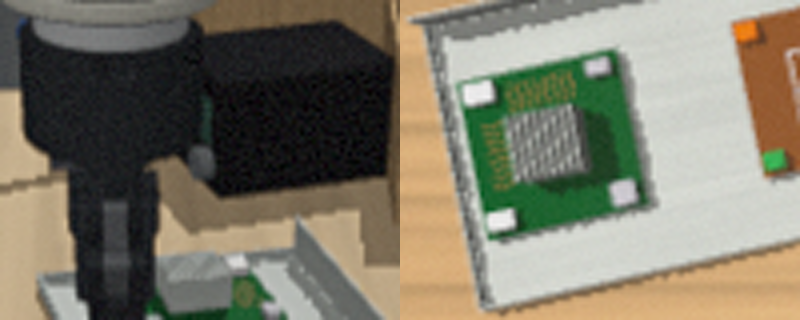

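The heat sink sits square on the chip, with its top centre at panel (546,143) in the top view. I'll check its position numerically and then place the fan.

```bash
python3 - <<'E'
from h import *
h=back("top",90+146.5/4-.5,150+143.5/4-.5,.039);print(h,h-CHIP)
if np.linalg.norm(h-CHIP)<.008:
    place((h+CHIP)/2,CA+90,.003+.039+.001,.040)
    pick((.580,-.2455),58,.005,.036)
    a=bot.read_camera("side")[70:150,210:310,::-1];b=bot.read_camera("top")[150:230,90:190,::-1]
    c=bot.read_camera("side")[130:290,230:430,::-1]
    cv2.imwrite("pics/g3.png",np.vstack([np.hstack([cv2.resize(x,(400,320),interpolation=cv2.INTER_CUBIC) for x in(a,b)]),np.hstack([cv2.resize(c,(350,280)),np.zeros((280,450,3),np.uint8)])]))
E
```

```text
[0.50796057 0.29984604] [-0.00213943 -0.00425396]
at [ 0.3 -0.4 -0.5] 0.03859924375535846
22.7
grip 0.03470954327654439 51.02544844150543 [0.1 0.6 5.5] 26.725
```

View pics/g3.png

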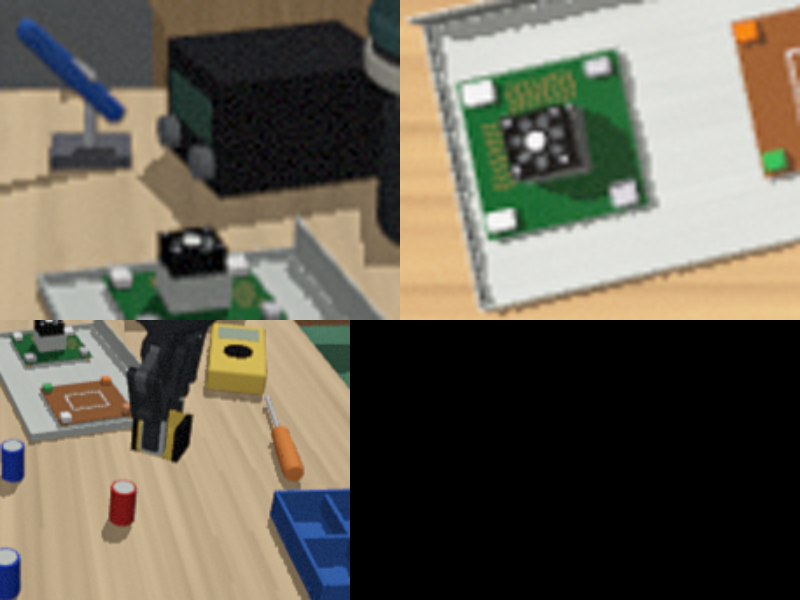

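The fan is flat and square on the heat sink, with its hub at panel (536,142). The transformer is held. I'll bring it over the outline and look at its offset in the grip.

```bash
python3 - <<'E'
from h import *
f_=back("top",90+136.5/4-.5,150+142.5/4-.5,.059);print("fan",f_,f_-CHIP)
over(OUT,CA+90,.1)
crop("side",230,100,330,200,6,"g4")
p=proj("side",[[*OUT,.1],[*OUT,.1+.0187]]);print((p-[230,100])*6)
E
```

```text
fan [0.50687206 0.29971993] [-0.00322794 -0.00438007]
[[305.67440403 258.48782621]
 [307.41547276 215.44210682]]
```

View pics/g4.png

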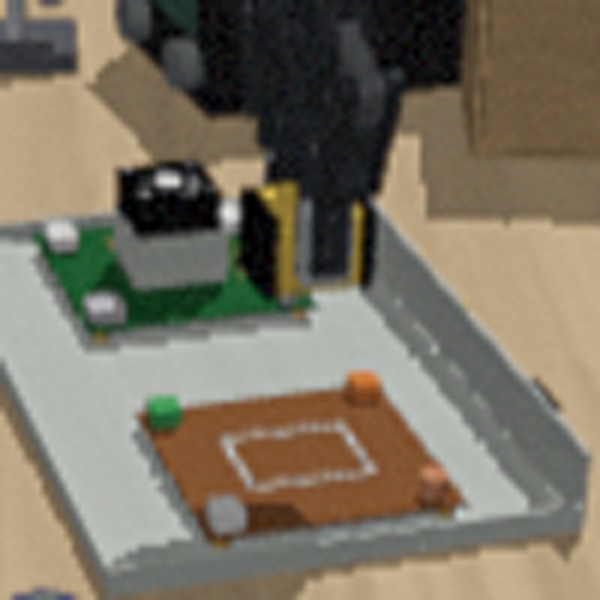

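The pad centre (328) sits about 3 mm toward +case x from the middle of the transformer's face (about 320), so I'll shift the placement by +3 mm along case x.

```bash
python3 - <<'E'
from h import *
x=back("side",230+168.5/6-.5,100+179/6-.5,.059);print("fan side",x,x-CHIP)
c=np.array([np.cos(np.radians(CA)),np.sin(np.radians(CA))])
place(OUT+.003*c+[.0005,.001],CA+90,.005+.011+.001,.036)
pick((.4316,-.2567),0,.012,.030,40)
over(MID,CA,.17)
a=bot.read_camera("side")[70:170,200:320,::-1]
b=bot.read_camera("top")[130:230,90:230,::-1]
over((.45,-.1),CA,.2)
d=bot.read_camera("side")[70:200,200:330,::-1];e=bot.read_camera("top")[130:230,90:230,::-1]
cv2.imwrite("pics/g5.png",np.hstack([cv2.resize(d,(300,300)),cv2.resize(e,(500,357)) [:300]]) if 0 else np.hstack([cv2.resize(d,(357,357),interpolation=cv2.INTER_CUBIC),cv2.resize(e,(440,357),interpolation=cv2.INTER_CUBIC)]))
E
```

```text
fan side [0.5066227  0.29949898] [-0.0034773  -0.00460102]
at [ 0.8 -0.5 -1.5] 0.035239540317111115
34.2333
grip 0.029057570246103066 39.50429677963257 [-1.8 -0.4  5.6] 38.1333
```

View pics/g5.png

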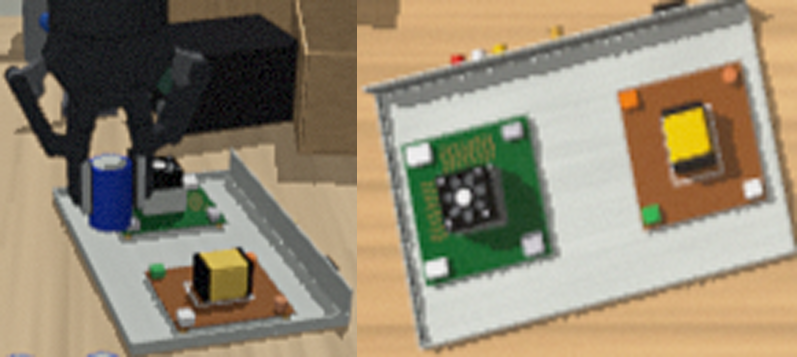

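The transformer stands inside the outline, which shows all round in the side view and along the right and bottom in the top view. The fan and heat sink are square on the board. Next I'll place the capacitor and check numbers.

```bash
python3 - <<'E'
from h import *
print("tr",back("top",195.6-.3,168.4-.3,.045)-OUT,back("side",280.5-.3,163.2-.3,.045)-OUT)
print("board",back("top",128.2,185.2,.011)-CHIP)
place(MID,CA,.012+.003+.001,.030)
over((.45,-.25),CA,.25)
a=bot.read_camera("side")[90:200,220:330,::-1]; b=bot.read_camera("top")[145:225,100:180,::-1]
b2=bot.read_camera("top")[135:215,140:220,::-1]
cv2.imwrite("pics/g6.png",np.hstack([cv2.resize(i,(400,400),interpolation=cv2.INTER_CUBIC) for i in(a,b2)]))
cv2.imwrite("pics/g7.png",cv2.resize(b,(560,560),interpolation=cv2.INTER_CUBIC))
print(bot.read_state()["clock"])
E
```

```text
tr [ 0.00070361 -0.00204097] [0.00049456 0.00297386]
board [ 0.00078344 -0.00064584]
at [-0.5  0.  -0.1] 0.028628485550260492
46.925
48.8
```

View pics/g6.png

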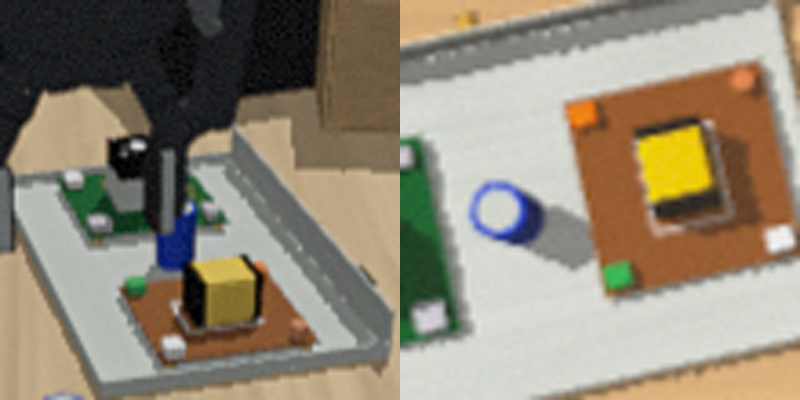

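View pics/g7.png

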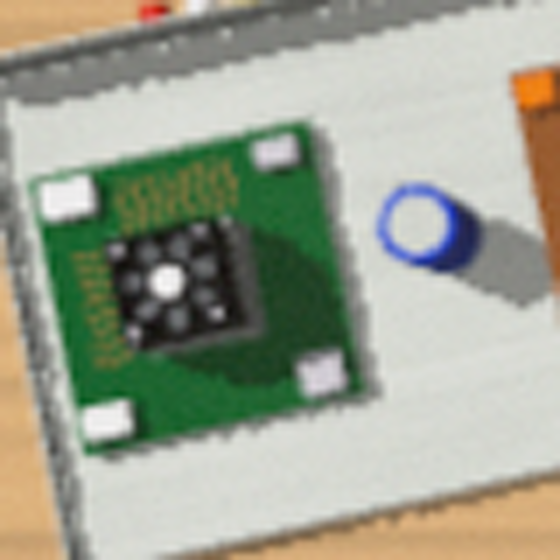

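The capacitor is upright on the floor strip, with its top at g7 (415,225). The fan hub is at (168,282), and the visible heat sink base corner (bottom right) is near (262,333).

```bash
python3 - <<'E'
from h import *
print("cap",back("top",158.86,176.71,.048)-MID,"fan",back("top",100+168.5/7-.5,145+282.5/7-.5,.059)-CHIP)
R=Ro.from_euler("z",CA,degrees=True).as_matrix()
for n,o,hw,z in(("hs base@CHIP",0,.022,.014),("hs base@-3,-4",[-.003,-.004],.022,.014),("hs top@CHIP",0,.022,.039),("fan top",[-.0032,-.0045],.02,.059)):
    q=np.array([[*(CHIP+o),z]])+(np.array([[1,1,0],[1,-1,0],[-1,-1,0],[-1,1,0]])*hw)@R.T
    print(n,((proj("top",q)-[100,145]+.5)*7-.5).round().tolist())
E
```

```text
cap [-0.00130426  0.00035899] fan [-0.00253132 -0.00422833]
hs base@CHIP [[129.0, 243.0], [241.0, 218.0], [264.0, 328.0], [151.0, 354.0]]
hs base@-3,-4 [[139.0, 251.0], [251.0, 226.0], [274.0, 336.0], [162.0, 362.0]]
hs top@CHIP [[105.0, 236.0], [220.0, 211.0], [244.0, 324.0], [129.0, 350.0]]
fan top [[104.0, 243.0], [211.0, 219.0], [233.0, 324.0], [126.0, 348.0]]
```

All offsets are within tolerance: heat sink about 2 to 5 mm, fan about 5 mm from the chip and a few mm from the heat sink, transformer about 3 mm, capacitor about 1 mm. Handing in.

```bash
python3 -c "
from workcell import bot
print(bot.job_done(),bot.read_state()['clock'])"
```

```text
the job is handed in; nothing more can be done
the job is handed in; nothing more can be done
```

I placed all four parts, released them and handed the job in at about 49 s on the robot clock; by camera every offset is inside tolerance (heat sink and fan 5 mm or less off, transformer about 3 mm, capacitor about 1 mm), but no verdict came back.

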